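# Wedge the dovetailed tool rest into its bench block

### The arm

A 6-joint arm with a two-finger parallel gripper is mounted at the origin on the work surface. World frame = base frame: x ahead of the robot, y to its left, z up, the work surface at z = 0. Lengths are in mm, angles in rad, forces in N, time in s.
With the tool pointing down it reaches from about 275 to 750 mm from the base axis. Payload 10.2 kg.
Tool frame: the origin (TCP) lies midway between the tips of the shut fingers; the grasp point (between the pads) lies 19 mm behind it (ctrl.hold_point_z is the distance from the TCP to the grasp point, in mm); z points along the fingers, y is the direction in which the jaws open and shut (so a half turn about z gives the same grasp; the last joint's range is limited). The gripper opens to 85 mm and grips with 20 to 120 N. Pads are 22 mm wide; open, the fingers measure 114 mm over their backs; the gripper's body (76 mm by 85 mm) begins 54 mm behind the grasp point. The pads swing forward as they close: fully open they stand 13 mm farther back than shut.
Start: joints at [0.962, 0.313, 1.498, -0, 1.331, -0.223], TCP at [197.571, 486.412, 231.294] pointing down, gripper open.
Joint ranges: [-2.94, 2.94], [-0.97, 2.17], [0.19, 2.56], [-1.23, 4.37], [0.02, 3.11], [-2.88, 2.88]. Speed limits (rad/s): [2.39, 2.39, 3.01, 3.14, 3.14, 3.14].

### API

Orientations are given as a unit quaternion [w, x, y, z].
In Python, from rig import ctrl, capture, get_calibration, ticket, search_frame, outline_of gives the robot as it stands. The module is installed in compiled form; this text tells all that it offers.
- The arm moves only by the tool servo_tool, never from a script. Its argument "motion" is a list of rows, each an object with "dr": the turn, a rotation vector about the tool's x, y, z in units of 10 degrees (1.0 is 10 degrees), a list of three; "delta_pos": the shift along the tool's x, y, z in units of 50 mm (1.0 is 50 mm), a list of three; "hand": the opening, from 0 (shut) to 1 (fully open). In form: [{"dr": [ax, ay, az], "delta_pos": [x, y, z], "hand": hand}, ...]. A call has 1 to 20 rows; each row shifts and turns the pose as measured when the row begins, along the tool's axes as they then stand; what a row does not reach is not made up. A row lasts 1/8 s, in which the tool goes at most 62.5 mm and 10.7 degrees, less where a joint would pass 70% of its speed; a pose out of reach is approached as far as the arm can. A call is refused whole if a number of a shift passes 1 or a number of a turn 1, either way. A call with a gripper value outside its range is refused whole. The fingers move at their own pace and stop on an object; "squeeze" is the grip in N (left out, the last holds). Time passes only in rows, so rows that do not move let the fingers close. It gives the time, the measured TCP pose, the force and the opening at its end, in the units of the state.
- ctrl.sense(): the state, without advancing time (a new reading comes with each control period).
- capture(name): name is "side" or "top"; returns (picture, depth): 384x512x3 uint8, red, green, blue; 384x512 float32, mm along the optical axis (not along the pixel's ray), 0 where there is no reading.
- get_calibration(name): a dict with "camera_matrix" (3x3 intrinsics, pixels), "distortion" ([k1, k2, p1, p2, k3] as OpenCV has them; the pictures are not rectified), "T" (4x4, takes a point from camera to world coordinates). Camera axes: x right, y down, z forward; pixel columns grow to the right and rows downward; lengths in mm; the calibration is good to about 2 mm. A picture is of the moment at which its call begins. get_calibration takes no time and is no camera call.
- ticket.finish_job(): hands the job in, once; it reports no verdict.
Trained networks look in the newest picture that a camera, given by its name, has taken for a name from the list of things; names that differ only in an ending like _2 or _b are one class to them, and where a whole thing is asked for, a point or a joint stands for the part that bears it (a point fixed in the world has none). Each returns a list of dicts, best first, with "score" (0 to 1); they miss things now and then, are a little off and sometimes report something else, mostly with a low value. They report only what shows in the picture. A call takes as long as a camera call.
- search_frame(camera, label): "bbox" ([left, top, right, bottom] in pixels, round what is visible of it).
- outline_of(camera, label): "pixels" (384x512 bool, what is visible of it) and "bbox" ([left, top, right, bottom] in pixels, round what is visible of it).
The state is a dict: "time_s": time; "joints": joint angles; "dq": joint speeds; "tau": joint torques, N m; "eef_pos": TCP position; "ee_rot": TCP orientation; "force": force on the tool from outside, world axes, zero at the start; "wrist_torque": the same for the moment, N m; "grip_width": opening from 0.0 (shut) to 1.0 (fully open).
Only numpy, scipy, OpenCV 4.12 (cv2) and the standard library are available. Lean on these libraries where they do the work, as an engineer would, in place of code of your own. Each camera call takes 0.05 s, during which the arm holds its last target.

### The job

Mount the tool rest with the long dovetailed foot on the wooden bench block: put its foot down on the block's bare ledge, slide it narrow end first into the tapered way, and push it along until it wedges tight between the two side strips, so that they still grip it when you let go. Push it firmly but not hard, because the strips split if it is rammed, and leave the other things on the bench where they are.

Things in the scene. Friction and masses are not known exactly. Their poses are not given: they have to be found in the camera images.
- rest: Tool rest, bare light wood, about 0.35 kg, upright on the bench in one of three places. Its foot is a dovetail 100 mm long (its x), 14 mm high; the underside tapers from 57 mm wide at the heel (-x end) to 47 mm at the nose (+x end), 2.9 degrees a side; flanks lean in 20 degrees going up. A fin stands on the foot. Origin: middle of the underside; x to the nose, z up.
- rest_fin (a point): Middle of the rest's fin, 35 mm above the rest's underside, axes as the rest. The fin runs along x: 100 mm long, 16 mm thick (y), from 14 to 48 mm above the underside, with four small teeth on top up to 58 mm. Its flat sides can be gripped from above, fingers closing along y.
- rest_nose (a point): Middle of the lower edge of the rest's narrow front end, 50 mm from the rest's origin along its +x. Its axes are those of the rest.
- rest_heel (a point): Middle of the lower edge of the rest's wide rear end, 50 mm from the rest's origin along its -x; axes as the rest. The ends of foot and fin make one flat upright face here, 48 mm high (foot 57 mm wide, fin 16 mm), good to push on.
- block: Bench block, wood, screwed to the bench: slab 230 mm (x) by 116 mm (y), its flat top 20 mm above the bench. Origin: on the bench plane under the middle of the way's mouth; +x is the direction in which the rest slides in. From x = -115 mm to 0 the top is a bare ledge; from 0 to 105 mm a strip on each side, up to 36 mm above the bench and out to y = +-56 mm, leaves the way between them.
- way_mouth (a point): Middle of the way's mouth, on its floor, 20 mm above the block's origin, axes as the block. The way is a dovetail matching the rest's foot, 52.5 to 56.5 mm wide at the floor here and 10.5 mm narrower at its far end, 105 mm on; it is open there, with no end stop. The wood is waxed: moving freely, the rest resists with about 1 to 2 N.
- cheek: The fixed side strip, on the block's -y side; origin and axes as the block. The other strip (two screws in its side) is set 0 to 4 mm further out, anew each time, and locked. So the rest gets tight with its origin anywhere from x = 5 to 48 mm of the block: feel for it. Then resistance rises steeply, tens of N in 1 to 3 mm; a push of 10 to 20 N along the way wedges it well, 30 N is too much.
- round_rest: A bystander to leave alone: a similar wooden rest but with a round disc foot of 68 mm diameter, 12 mm high, and a plain short fin 56 mm long, 16 mm thick, up to 56 mm. Origin: middle of the underside. In one of the three places.
- beaker: A bystander to leave alone: an open terracotta beaker, 72 mm across, 85 mm high. Origin: middle of the underside. In one of the three places.
- stick: A bystander to leave alone: a light wooden modelling stick about 145 mm long, 14 mm wide and 10 mm thick, lying flat along its x to the far left of the block. Origin: in its underside, 50 mm from its handle end.

How it is judged (in metres and radians):
On the way:
1. the foot lies on the way's floor with its nose between the strips, at least 12 mm past the mouth (x of rest_nose in the frame of block above 0.012 m and x of rest_heel in the frame of block below -0.03 m and z of rest_nose in the frame of block between 0.017 and 0.024 m and angle between the x axis of rest and the x axis of block, either way round below 0.15 rad), for 0.1 s.
At the end, for the whole second after the job is handed in: The rest is released and still, flat on the way's floor (ends within 4 mm), in line with the way (0.06 rad), nose first and at least 50 mm past the mouth, and wedged: with nobody pushing, it is still squeezed between the strips, the fixed one pressing on it with over 3 N (contact force between rest and cheek above 3 N and x of rest_nose in the frame of block above 0.05 m and x of rest_heel in the frame of block below 0.005 m and z of rest_nose in the frame of block between 0.017 and 0.024 m and z of rest_heel in the frame of block below 0.024 m and angle between the x axis of rest and the x axis of block, either way round below 0.06 rad and linear speed of rest below 0.005 m/s); the robot touches nothing.
It fails at once if the rest is rammed: it presses on the fixed side strip with more than 32 N (contact force between rest and cheek above 32 N).
It fails at once if a bystander is displaced by more than 30 mm (distance of any of round_rest, beaker, stick from where it was at the start of the episode above 0.03 m).
It also fails if it takes over 58 s, if anything falls off the work surface, if the arm or the gripper's body presses on something with over 40 N, if the wrist force passes 120 N, or if a joint passes its speed limit or range.

## Working session

There is one attempt and no reset: what is moved stays moved. The work goes in short steps, Python scripts to look and compute and a tool call to move; the robot and the scene stay as the last step left them, time stands still between calls to the robot, and variables do not carry over. Pictures are saved under pics/ and viewed, and the job is handed in when it is done.

Besides the shell and the picture viewer there is one more tool, called after "Call:" by a JSON object that holds its "name" and its "arguments", one argument or row to a line. servo_tool: Moves the arm, as the interface text tells. Its arguments: {"type":"object","properties":{"motion":{"type":"array"},"squeeze":{"type":"number"}},"required":["motion"]}

```bash
mkdir -p pics; cat > h.py <<'E'
import numpy as np, cv2
from rig import ctrl, capture, get_calibration, ticket, search_frame, outline_of
def pts(name, depth, mask):
    c=get_calibration(name); K=np.array(c['camera_matrix'],float); D=np.array(c['distortion'],float); T=np.array(c['T'],float)
    v,u=np.nonzero(mask&(depth>0)); z=depth[v,u].astype(float)
    n=cv2.undistortPoints(np.stack([u,v],1).astype(float).reshape(-1,1,2),K,D).reshape(-1,2)
    P=np.c_[n*z[:,None],z]
    return P@T[:3,:3].T+T[:3,3], np.stack([u,v],1)
def save(n,im): cv2.imwrite('pics/'+n+'.png',cv2.cvtColor(im,cv2.COLOR_RGB2BGR))
E
python3 - <<'E'
from h import *
s=ctrl.sense(); print(s, ctrl.hold_point_z)
for n in ['top','side']:
    im,d=capture(n); save(n+'0',im); np.savez(n+'0.npz',im=im,d=d)
    for l in ['rest','block','round_rest','beaker','stick']:
        o=outline_of(n,l)
        print(n,l,[(round(x['score'],2),list(np.round(x['bbox']).astype(int))) for x in o[:2]])
        if o:
            P,_=pts(n,d,o[0]['pixels']); print('  med',np.median(P,0).round(),'zmax',np.percentile(P[:,2],[2,50,98]).round(1))
            np.save(f'{n}_{l}.npy',o[0]['pixels'])
E
```

```text
{'time_s': 0.0, 'joints': array([ 9.61582695e-01,  3.13462911e-01,  1.49841466e+00, -3.75666966e-06,
        1.33102257e+00, -2.23419024e-01]), 'dq': array([-0.00119392, -0.00028623, -0.00168024,  0.00093743, -0.00091782,
       -0.00074519]), 'tau': array([ 8.42413465e-04, -4.12266541e+01, -2.59740239e+01, -1.33097215e-04,
        4.15167669e-03,  6.75938665e-07]), 'eef_pos': array([197.42751047, 486.19008899, 230.73691673]), 'ee_rot': array([-2.62702367e-04,  1.91702783e-01,  9.81452809e-01, -5.98643387e-04]), 'force': array([ 0.51453525, -0.02482337, -0.6690438 ]), 'wrist_torque': array([0.05639071, 0.02827042, 0.03364903]), 'grip_width': 0.9995580786412386} 18.700000000000003
top rest [(0.91, [np.int64(353), np.int64(219), np.int64(408), np.int64(262)])]
  med [ 437. -249.   17.] zmax [-0.  16.6 60.8]
top block [(0.94, [np.int64(221), np.int64(134), np.int64(297), np.int64(246)])]
  med [546.  11.  22.] zmax [15.4 21.6 39.2]
top round_rest [(0.59, [np.int64(365), np.int64(154), np.int64(394), np.int64(184)])]
  med [ 599. -252.   14.] zmax [ 9.5 14.3 59.2]
top beaker [(0.85, [np.
[... 175 characters left out ...]
4(170)])]
  med [669. 245.   9.] zmax [ 3.9  8.7 13.5]
side rest [(0.84, [np.int64(281), np.int64(254), np.int64(320), np.int64(331)])]
  med [ 430. -263.   15.] zmax [-0.7 14.9 58.5]
side block [(0.95, [np.int64(200), np.int64(165), np.int64(320), np.int64(228)])]
  med [543.  -3.  20.] zmax [ 3.1 20.4 37.1]
side round_rest [(0.67, [np.int64(352), np.int64(239), np.int64(391), np.int64(276)])]
  med [ 593. -265.   24.] zmax [ 3.9 24.5 56.9]
side beaker [(0.96, [np.int64(150), np.int64(130), np.int64(179), np.int64(173)])]
  med [443. 215.  61.] zmax [ 6.5 61.2 85.8]
side stick [(0.75, [np.int64(212), np.int64(138), np.int64(265), np.int64(151)])]
  med [656. 247.   6.] zmax [-0.1  6.3 11.1]
```

```bash
python3 - <<'E'
from h import *
a=np.load('top0.npz')['im'];b=np.load('side0.npz')['im']
save('t1',cv2.resize(a[100:280,120:420],None,fx=2.66,fy=2.66,interpolation=cv2.INTER_CUBIC))
save('s1',cv2.resize(b[120:345,140:405],None,fx=2.6,fy=2.6,interpolation=cv2.INTER_CUBIC))
E
```

```text
(no output)
```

View pics/t1.png

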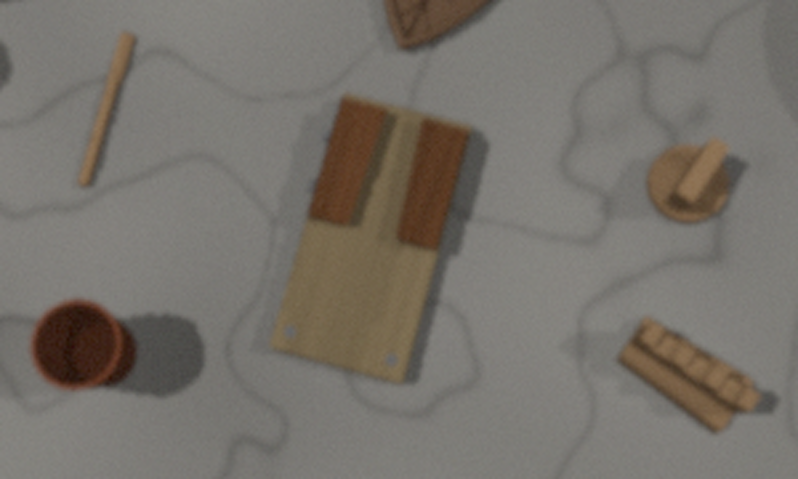

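View pics/s1.png

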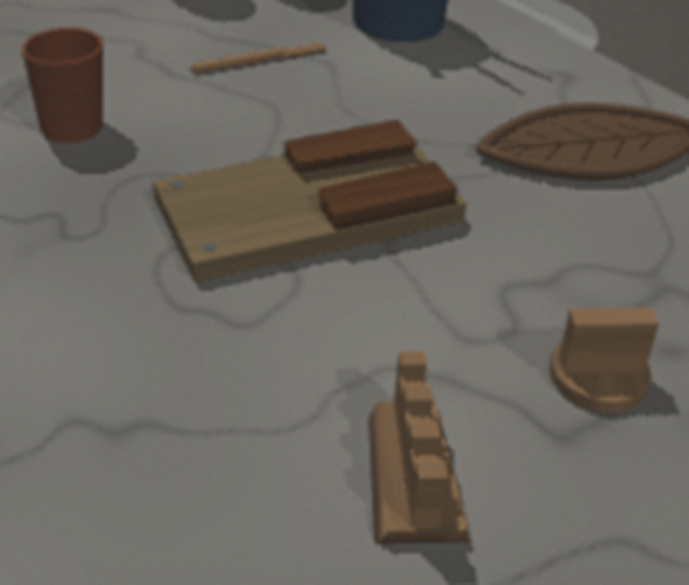

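The top view shows the block in the middle with its mouth facing down and to the left. The dovetail rest is at lower right, around (700,375), the round rest at (690,185), the beaker at (80,345) and the stick at (105,110). I'll fit models to get poses.

```bash
cat > fit.py <<'E'
from h import *
from scipy.optimize import minimize
def foot(): 
    t=14*np.tan(np.radians(20)); L=[]
    for x,w in((-50,28.5),(50,23.5)):
        for s in(1,-1): L+=[[x,s*w,0],[x,s*(w-t),14]]
    return np.array(L,float)
def box(x0,x1,y0,y1,z0,z1): return np.array([[x,y,z] for x in(x0,x1) for y in(y0,y1) for z in(z0,z1)],float)
REST=[foot(),box(-50,50,-8,8,14,48)]
def block(): return [box(-115,115,-58,58,0,20)]
SS=4
def proj(name,P):
    c=get_calibration(name); K=np.array(c['camera_matrix'],float); D=np.array(c['distortion'],float); T=np.linalg.inv(np.array(c['T'],float))
    Q=P@T[:3,:3].T+T[:3,3]
    return cv2.projectPoints(Q,np.zeros(3),np.zeros(3),K,D)[0].reshape(-1,2)
def place(P,p,z0=0):
    c,s=np.cos(p[2]),np.sin(p[2]); R=np.array([[c,-s,0],[s,c,0],[0,0,1]])
    return P@R.T+np.array([p[0],p[1],z0])
def sil(name,parts,p,z0=0):
    m=np.zeros((384*SS,512*SS),np.uint8)
    for P in parts:
        h=cv2.convexHull((proj(name,place(P,p,z0))*SS+SS/2-.5).astype(np.float32))
        cv2.fillConvexPoly(m,np.round(h*16).astype(np.int32),1,cv2.LINE_8,4)
    return m
def iou(name,parts,p,M,z0=0):
    m=sil(name,parts,p,z0); return (m&M).sum()/max(1,(m|M).sum())
def up(m): return cv2.resize((m*255).astype(np.uint8),None,fx=SS,fy=SS,interpolation=cv2.INTER_LINEAR)>127
E
cat > f1.py <<'E'
from fit import *
T=np.array
teeth=[]
# teeth: 4 along x, unknown size; use approx
for i in range(4): pass
# rest
M={n:up(np.load(f'{n}_rest.npy')).astype(np.uint8) for n in('top','side')}
for nm,parts in(('rest',REST+[box(-48,48,-6,6,48,57)]),):
  for cams in(('top','side'),('top',),('side',)):
    for y0 in(-0.62,-0.62+np.pi):
      best=None
      for dx in(0,):
        f=lambda p:-sum(iou(c,parts,[p[0],p[1],p[2]/50],M[c]) for c in cams)
        r=minimize(f,[437,-255,(y0)*50],method='Nelder-Mead',options=dict(initial_simplex=[[437,-255,y0*50],[449,-255,y0*50],[437,-243,y0*50],[437,-255,y0*50+12]],xatol=.05,fatol=1e-4))
      print(nm,cams,r.x[:2].round(1),round(r.x[2]/50,3),[round(iou(c,parts,[r.x[0],r.x[1],r.x[2]/50],M[c]),4) for c in('top','side')])
E
python3 f1.py
python3 - <<'E'
from h import *
# side/rest fin line via depth
for n in('top','side'):
    d=np.load(n+'0.npz')['d']; P,_=pts(n,d,np.load(n+'_rest.npy'))
    t=P[P[:,2]>40]; 
    l=cv2.fitLine(t[:,:2].astype(np.float32),cv2.DIST_HUBER,0,.01,.01).ravel(); print(n,len(t),t.mean(0).round(1),np.arctan2(l[1],l[0]))
    P,_=pts(n,d,np.load(n+'_block.npy'))
    r=cv2.minAreaRect(P[(P[:,2]>14)&(P[:,2]<45)][:,:2].astype(np.float32)); print('block',r, np.median(P[(P[:,2]<25)&(P[:,2]>14)][:,2]),np.percentile(P[P[:,2]>30][:,2],[20,50,80]))
    t=P[(P[:,2]>31)]; print('strips centre',t.mean(0))
E
```

```text
rest ('top', 'side') [ 442.3 -250.5] 0.984 [np.float64(0.9342), np.float64(0.9359)]
rest ('top', 'side') [ 442.4 -251.6] 4.173 [np.float64(0.8681), np.float64(0.8877)]
rest ('top',) [ 442.2 -250.3] 0.99 [np.float64(0.9346), np.float64(0.9327)]
rest ('top',) [ 442.3 -251.6] 4.191 [np.float64(0.868), np.float64(0.8812)]
rest ('side',) [ 442.8 -251.8] -2.115 [np.float64(0.8647), np.float64(0.8891)]
rest ('side',) [ 442.5 -250.6] 0.982 [np.float64(0.9291), np.float64(0.9359)]
top 447 [ 440.2 -250.5   53. ] 0.996027
block ((550.2223510742188, 12.030754089355469), (120.00556945800781, 230.1673126220703), 75.8062744140625) 20.665840871507726 [35.43877403 36.77612344 38.09968021]
strips centre [600.7718001   -2.76931321  36.76101814]
side 692 [ 438.2 -255.8   52.5] 0.991377
block ((549.864013671875, 8.389137268066406), (116.7491683959961, 227.56422424316406), 75.97655487060547) 20.04475754458764 [34.69936421 35.85954613 36.64552649]
strips centre [598.24077734 -10.13226262  35.64098568]
```

```bash
cat > f2.py <<'E'
from fit import *
M={n:up(np.load(f'{n}_block.npy')).astype(np.uint8) for n in('top','side')}
parts=[box(-115,115,-58,58,0,20),box(0,105,-56,-27,20,36),box(0,105,28,56,20,36)]
for cams in(('top','side'),('top',),('side',)):
    y0=-.25
    f=lambda p:-sum(iou(c,parts,[p[0],p[1],p[2]/50],M[c]) for c in cams)
    r=minimize(f,[550,10,y0*50],method='Nelder-Mead',options=dict(initial_simplex=[[550,10,y0*50],[560,10,y0*50],[550,20,y0*50],[550,10,y0*50+8]],xatol=.05,fatol=1e-4))
    p=[r.x[0],r.x[1],r.x[2]/50]
    print(cams,np.round(p,3),[round(iou(c,parts,p,M[c]),4) for c in('top','side')])
    if len(cams)==2: best=p
from itertools import product
for c in('top','side'):
    im=cv2.resize(np.load(c+'0.npz')['im'],None,fx=SS,fy=SS,interpolation=cv2.INTER_CUBIC)
    for par,p in((parts,best),(REST,[442.3,-250.5,.985])):
        for P in par:
            cs,_=cv2.findContours(sil(c,[P],p),cv2.RETR_EXTERNAL,cv2.CHAIN_APPROX_NONE); cv2.drawContours(im,cs,-1,(0,255,0),1)
    im=im[500:1100,850:1650] if c=='top' else im[600:1360,750:1600]
    save('ov_'+c,cv2.resize(im,(800,600)))
E
python3 f2.py
```

```text
Traceback (most recent call last):
  File "f2.py", line 7, in <module>
    r=minimize(f,[550,10,y0*50],method='Nelder-Mead',options=dict(initial_simplex=[[550,10,y0*50],[560,10,y0*50],[550,20,y0*50],[550,10,y0*50+8]],xatol=.05,fatol=1e-4))
  File "f2.py", line 6, in <lambda>
    f=lambda p:-sum(iou(c,parts,[p[0],p[1],p[2]/50],M[c]) for c in cams)
                ~~~^^^^^^^^^^^^^^^^^^^^^^^^^^^^^^^^^^^^^^^^^^^^^^^^^^^^^
  File "f2.py", line 6, in <genexpr>
    f=lambda p:-sum(iou(c,parts,[p[0],p[1],p[2]/50],M[c]) for c in cams)
                    ~~~^^^^^^^^^^^^^^^^^^^^^^^^^^^^^^^^^^
  File "fit.py", line 26, in iou
    m=sil(name,parts,p,z0); return (m&M).sum()/max(1,(m|M).sum())
  File "fit.py", line 22, in sil
    h=cv2.convexHull((proj(name,place(P,p,z0))*SS+SS/2-.5).astype(np.float32))
                      ~~~~^^^^^^^^^^^^^^^^^^^^
  File "fit.py", line 13, in proj
    c=get_calibration(name); K=np.array(c['camera_matrix'],float); D=np.array(c['distortion'],float); T=np.linalg.inv(np.array(c['T'],float))
ValueError: time passes only in moves, steps and waits
```

```bash
cat >> h.py <<'E'
_g=get_calibration
import os,pickle
def get_calibration(n):
    f=f'cal_{n}.pkl'
    if n not in _C:
        if os.path.exists(f): _C[n]=pickle.load(open(f,'rb'))
        else: _C[n]=_g(n); pickle.dump(_C[n],open(f,'wb'))
    return _C[n]
_C={}
E
python3 f2.py
```

```text
('top', 'side') [ 5.50348e+02  1.08710e+01 -2.49000e-01] [np.float64(0.9757), np.float64(0.9498)]
('top',) [ 5.49826e+02  1.07090e+01 -2.52000e-01] [np.float64(0.9773), np.float64(0.9473)]
('side',) [ 5.51842e+02  1.09390e+01 -2.44000e-01] [np.float64(0.9641), np.float64(0.9535)]
```

View pics/ov_top.png

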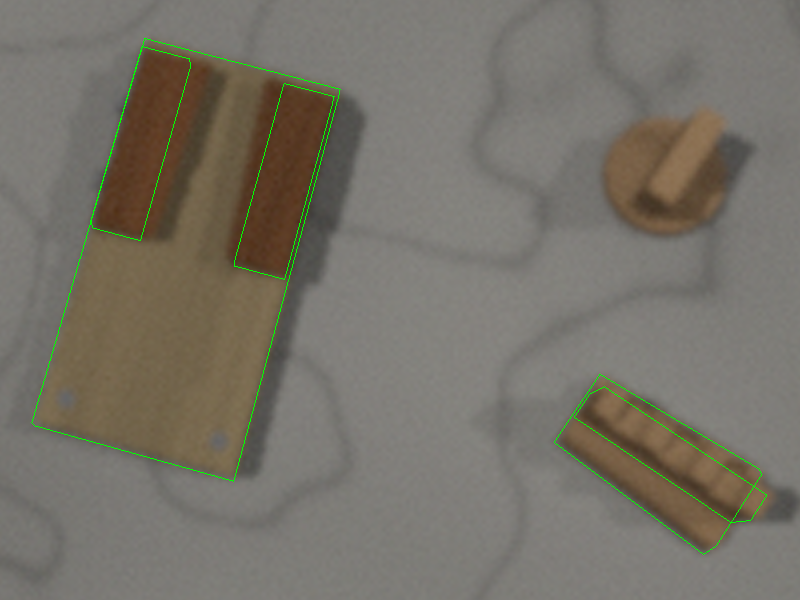

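View pics/ov_side.png

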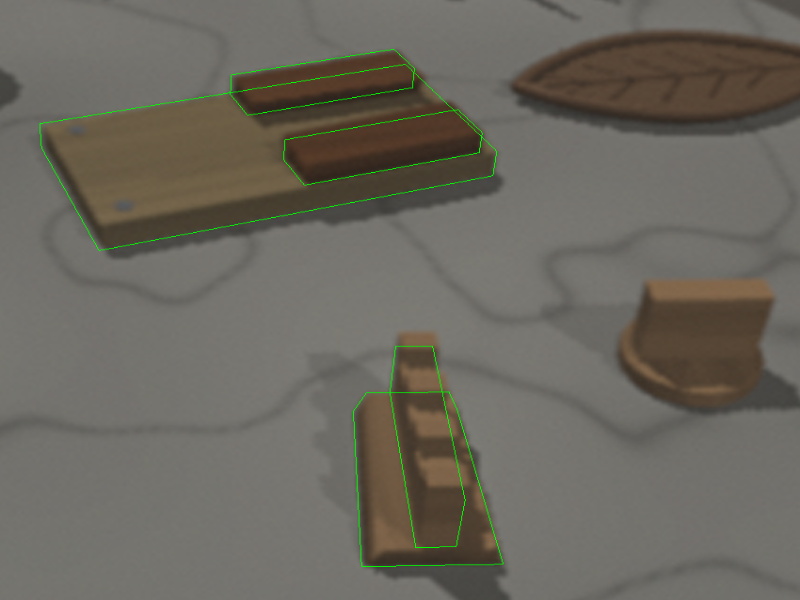

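```bash
cat > plan.py <<'E'
import sys,json,numpy as np
from rig import ctrl
from scipy.spatial.transform import Rotation as R
def st():
    s=ctrl.sense(); q=s['ee_rot']; r=R.from_quat([q[1],q[2],q[3],q[0]]); x=r.as_matrix()[:,0]
    return s,r,np.arctan2(x[1],x[0])
def show():
    s,r,y=st(); m=r.as_matrix()
    print('t',round(s['time_s'],2),'pos',s['eef_pos'].round(1),'yaw',round(y,4),'tilt',m[:2,2].round(3),'F',s['force'].round(1),'M',s['wrist_torque'].round(2),'w',round(s['grip_width'],3))
    c,sn=np.cos(B[2]),np.sin(B[2]); d=s['eef_pos'][:2]-B[:2]; print(' block xy',round(c*d[0]+sn*d[1],1),round(-sn*d[0]+c*d[1],1),'Fblk',round(c*s['force'][0]+sn*s['force'][1],2),round(-sn*s['force'][0]+c*s['force'][1],2))
B=np.array([550.3,10.9,-.249])
def plan(pos,yaw,n,dz=False):
    s,r,y=st(); dy=(yaw-y+np.pi)%(2*np.pi)-np.pi
    p=s['eef_pos']; tgt=np.array(pos,float); out=[]
    # orientation fix: total rotation to pure down with yaw
    m=np.c_[[np.cos(yaw),np.sin(yaw),0],[np.sin(yaw),-np.cos(yaw),0],[0,0,-1]]
    rel=(r.inv()*R.from_matrix(m)).as_rotvec()
    for i in range(n):
        d=(r.inv().apply((tgt-p)/n))/50
        out.append((np.round(np.degrees(rel)/n/10,3).tolist(),np.round(d,3).tolist()))
        r=r*R.from_rotvec(rel/n)
    for o in out: print(o)
def blk(x,y,z):
    c,s=np.cos(B[2]),np.sin(B[2]); return [B[0]+c*x-s*y,B[1]+s*x+c*y,z]
if __name__=='__main__': show()
E
python3 -c "
from plan import *
show(); plan([442.3,-250.5,130],.985,20)"
```

```text
t 0.6 pos [197.6 486.4 231.3] yaw 2.7558 tilt [-0. -0.] F [ 0.7 -1.   0.2] M [ 0.   -0.07 -0.01] w 1.001
 block xy -459.0 373.9 Fblk 0.91 -0.76
([-0.0, 0.0, 0.507], [-0.504, -0.591, 0.101])
([-0.0, 0.0, 0.507], [-0.554, -0.544, 0.101])
([-0.0, 0.0, 0.507], [-0.6, -0.493, 0.101])
([-0.0, 0.0, 0.507], [-0.641, -0.438, 0.101])
([-0.0, 0.0, 0.507], [-0.678, -0.379, 0.101])
([-0.0, 0.0, 0.507], [-0.708, -0.318, 0.101])
([-0.0, 0.0, 0.507], [-0.734, -0.254, 0.101])
([-0.0, 0.0, 0.507], [-0.753, -0.188, 0.101])
([-0.0, 0.0, 0.507], [-0.767, -0.121, 0.101])
([-0.0, 0.0, 0.507], [-0.775, -0.052, 0.101])
([-0.0, 0.0, 0.507], [-0.776, 0.016, 0.101])
([-0.0, 0.0, 0.507], [-0.772, 0.085, 0.101])
([-0.0, 0.0, 0.507], [-0.761, 0.153, 0.101])
([-0.0, 0.0, 0.507], [-0.745, 0.22, 0.101])
([-0.0, 0.0, 0.507], [-0.722, 0.285, 0.101])
([-0.0, 0.0, 0.507], [-0.694, 0.347, 0.101])
([-0.0, 0.0, 0.507], [-0.661, 0.407, 0.101])
([-0.0, 0.0, 0.507], [-0.622, 0.464, 0.101])
([-0.0, 0.0, 0.507], [-0.579, 0.517, 0.101])
([-0.0, 0.0, 0.507], [-0.531, 0.567, 0.101])
```

Call:
{"name": "servo_tool", "arguments": {
  "motion": [
    {"dr": [0,0,0.51],"delta_pos": [-0.5,-0.59,0.1],"hand": 1},
    {"dr": [0,0,0.51],"delta_pos": [-0.55,-0.54,0.1],"hand": 1},
    {"dr": [0,0,0.51],"delta_pos": [-0.6,-0.49,0.1],"hand": 1},
    {"dr": [0,0,0.51],"delta_pos": [-0.64,-0.44,0.1],"hand": 1},
    {"dr": [0,0,0.51],"delta_pos": [-0.68,-0.38,0.1],"hand": 1},
    {"dr": [0,0,0.51],"delta_pos": [-0.71,-0.32,0.1],"hand": 1},
    {"dr": [0,0,0.51],"delta_pos": [-0.73,-0.25,0.1],"hand": 1},
    {"dr": [0,0,0.51],"delta_pos": [-0.75,-0.19,0.1],"hand": 1},
    {"dr": [0,0,0.51],"delta_pos": [-0.77,-0.12,0.1],"hand": 1},
    {"dr": [0,0,0.51],"delta_pos": [-0.775,-0.05,0.1],"hand": 1},
    {"dr": [0,0,0.51],"delta_pos": [-0.775,0.02,0.1],"hand": 1},
    {"dr": [0,0,0.51],"delta_pos": [-0.77,0.085,0.1],"hand": 1},
    {"dr": [0,0,0.51],"delta_pos": [-0.76,0.15,0.1],"hand": 1},
    {"dr": [0,0,0.51],"delta_pos": [-0.745,0.22,0.1],"hand": 1},
    {"dr": [0,0,0.51],"delta_pos": [-0.72,0.285,0.1],"hand": 1},
    {"dr": [0,0,0.51],"delta_pos": [-0.69,0.35,0.1],"hand": 1},
    {"dr": [0,0,0.51],"delta_pos": [-0.66,0.41,0.1],"hand": 1},
    {"dr": [0,0,0.51],"delta_pos": [-0.62,0.46,0.1],"hand": 1},
    {"dr": [0,0,0.5],"delta_pos": [-0.58,0.52,0.1],"hand": 1},
    {"dr": [0,0,0.5],"delta_pos": [-0.53,0.57,0.1],"hand": 1}
  ]
}}

```text
time_s: 3.1
eef_pos: [426.7, -279.7, 131.1]
ee_rot: [0.002, 0.896, 0.445, 0.005]
force: [-0.1, 0.4, -0.4]
grip_width: 0.999
```

```bash
python3 -c "
from plan import *
show(); plan([442.3,-250.5,110],.985,4)"
```

```text
t 3.1 pos [ 426.7 -279.7  131.1] yaw 0.9223 tilt [ 0.011 -0.   ] F [-0.1  0.4 -0.4] M [-0.03  0.07  0.01] w 0.999
 block xy -48.2 -312.0 Fblk -0.17 0.41
([0.013, -0.009, -0.09], [0.163, -0.027, 0.106])
([0.013, -0.009, -0.09], [0.163, -0.024, 0.106])
([0.013, -0.009, -0.09], [0.164, -0.021, 0.106])
([0.013, -0.009, -0.09], [0.164, -0.018, 0.106])
```

Call:
{"name": "servo_tool", "arguments": {
  "motion": [
    {"dr": [0,0,0],"delta_pos": [0,0,0],"hand": 1},
    {"dr": [0.01,-0.01,-0.09],"delta_pos": [0.16,-0.03,0.1],"hand": 1},
    {"dr": [0.01,-0.01,-0.09],"delta_pos": [0.16,-0.02,0.1],"hand": 1},
    {"dr": [0.01,-0.01,-0.09],"delta_pos": [0.16,-0.02,0.1],"hand": 1},
    {"dr": [0.01,-0.01,-0.09],"delta_pos": [0.16,-0.02,0.1],"hand": 1},
    {"dr": [0,0,0],"delta_pos": [0,0,0],"hand": 1}
  ]
}}

```text
time_s: 3.85
eef_pos: [442.8, -247.6, 109.4]
ee_rot: [0.0, 0.88, 0.476, -0.0]
force: [-0.4, -0.3, 0.1]
grip_width: 1.0
```

```bash
python3 -c "
from plan import *
show(); plan([442.3,-250.5,45],.985,4)"
```

```text
t 3.85 pos [ 442.8 -247.6  109.4] yaw 0.9918 tilt [-0.    -0.001] F [-0.4 -0.3  0.1] M [-0.03 -0.09  0.01] w 1.0
 block xy -40.5 -277.0 Fblk -0.26 -0.4
([0.0, 0.001, 0.01], [-0.013, 0.006, 0.322])
([0.0, 0.001, 0.01], [-0.013, 0.006, 0.322])
([0.0, 0.001, 0.01], [-0.013, 0.006, 0.322])
([0.0, 0.001, 0.01], [-0.013, 0.006, 0.322])
```

Call:
{"name": "servo_tool", "arguments": {
  "motion": [
    {"dr": [0,0,0.01],"delta_pos": [-0.01,0.006,0.4],"hand": 1},
    {"dr": [0,0,0.01],"delta_pos": [-0.01,0.006,0.4],"hand": 1},
    {"dr": [0,0,0.01],"delta_pos": [-0.01,0.006,0.4],"hand": 1},
    {"dr": [0,0,0],"delta_pos": [-0.01,0.006,0.3],"hand": 1},
    {"dr": [0,0,0],"delta_pos": [0,0,0.1],"hand": 1},
    {"dr": [0,0,0],"delta_pos": [0,0,0.05],"hand": 1},
    {"dr": [0,0,0],"delta_pos": [0,0,0],"hand": 1}
  ]
}}

```text
time_s: 4.72
eef_pos: [444.0, -251.2, 26.3]
ee_rot: [0.003, 0.881, 0.474, 0.0]
force: [0.4, -0.9, -0.2]
grip_width: 1.002
```

```bash
python3 - <<'E'
from plan import show
show()
from h import *
im,d=capture('side'); save('s2',cv2.resize(im[180:360,180:420],None,fx=3,fy=3,interpolation=cv2.INTER_CUBIC))
E
```

```text
t 4.72 pos [ 444.  -251.2   26.3] yaw 0.9871 tilt [ 0.003 -0.004] F [ 0.4 -0.9 -0.2] M [ 0.02 -0.02  0.05] w 1.002
 block xy -38.4 -280.2 Fblk 0.64 -0.75
```

View pics/s2.png

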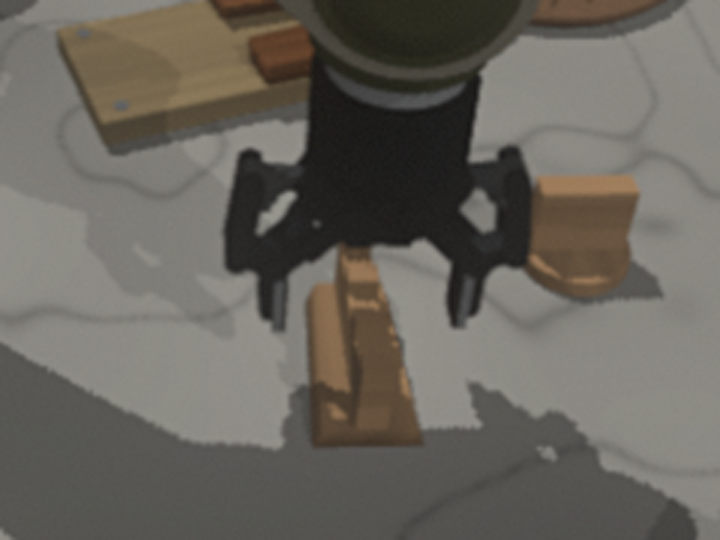

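The fingers straddle the fin at (275,300) and (460,300), and the fin is centred. I'll go down 6 mm and close.

Call:
{"name": "servo_tool", "arguments": {
  "motion": [
    {"dr": [0,0,0],"delta_pos": [0,0,0.12],"hand": 1},
    {"dr": [0,0,0],"delta_pos": [0,0,0],"hand": 1},
    {"dr": [0,0,0],"delta_pos": [0,0,0],"hand": 0},
    {"dr": [0,0,0],"delta_pos": [0,0,0],"hand": 0},
    {"dr": [0,0,0],"delta_pos": [0,0,0],"hand": 0},
    {"dr": [0,0,0],"delta_pos": [0,0,0],"hand": 0},
    {"dr": [0,0,0],"delta_pos": [0,0,0],"hand": 0},
    {"dr": [0,0,0],"delta_pos": [0,0,0],"hand": 0},
    {"dr": [0,0,0],"delta_pos": [0,0,0],"hand": 0},
    {"dr": [0,0,0],"delta_pos": [0,0,0],"hand": 0}
  ],
  "squeeze": 40
}}

```text
time_s: 6.02
eef_pos: [444.4, -251.6, 20.9]
ee_rot: [0.003, 0.881, 0.474, 0.001]
force: [-0.3, -0.4, 0.5]
grip_width: 0.178
```

```bash
python3 -c "
from plan import *
show(); plan([442.3,-250.5,130],.985,4)"
```

```text
t 6.03 pos [ 444.4 -251.6   20.9] yaw 0.9872 tilt [ 0.004 -0.005] F [-0.3 -0.4  0.5] M [0.04 0.06 0.  ] w 0.178
 block xy -37.9 -280.5 Fblk -0.23 -0.43
([0.009, 0.003, 0.003], [-0.003, -0.008, -0.546])
([0.009, 0.003, 0.003], [-0.002, -0.009, -0.546])
([0.009, 0.003, 0.003], [-0.002, -0.01, -0.546])
([0.009, 0.003, 0.003], [-0.002, -0.011, -0.546])
```

Call:
{"name": "servo_tool", "arguments": {
  "motion": [
    {"dr": [0,0,0],"delta_pos": [0,0,-0.2],"hand": 0},
    {"dr": [0,0,0],"delta_pos": [0,0,-0.5],"hand": 0},
    {"dr": [0,0,0],"delta_pos": [0,0,-0.6],"hand": 0},
    {"dr": [0,0,0],"delta_pos": [0,0,-0.5],"hand": 0},
    {"dr": [0,0,0],"delta_pos": [0,0,-0.1],"hand": 0},
    {"dr": [0,0,0],"delta_pos": [0,0,0],"hand": 0}
  ]
}}

```text
time_s: 6.78
eef_pos: [442.7, -249.8, 118.5]
ee_rot: [0.001, 0.881, 0.474, -0.0]
force: [-1.1, 0.3, -3.8]
grip_width: 0.184
```

```bash
python3 -c "
from plan import *
show(); plan(blk(-62,.5,110),B[2],12)"
```

```text
t 6.78 pos [ 442.7 -249.8  118.5] yaw 0.9872 tilt [ 0.001 -0.002] F [-1.1  0.3 -3.8] M [ 0.03  0.03 -0.02] w 0.184
 block xy -40.0 -279.2 Fblk -1.18 0.0
([0.001, -0.0, 0.59], [0.428, -0.188, 0.013])
([0.001, -0.0, 0.59], [0.407, -0.231, 0.013])
([0.001, -0.0, 0.59], [0.381, -0.271, 0.013])
([0.001, -0.0, 0.59], [0.351, -0.309, 0.013])
([0.001, -0.0, 0.59], [0.317, -0.344, 0.013])
([0.001, -0.0, 0.59], [0.28, -0.374, 0.013])
([0.001, -0.0, 0.59], [0.24, -0.401, 0.013])
([0.001, -0.0, 0.59], [0.198, -0.424, 0.014])
([0.001, -0.0, 0.59], [0.153, -0.442, 0.014])
([0.001, -0.0, 0.59], [0.107, -0.455, 0.014])
([0.001, -0.0, 0.59], [0.06, -0.464, 0.014])
([0.001, -0.0, 0.59], [0.011, -0.467, 0.014])
```

Call:
{"name": "servo_tool", "arguments": {
  "motion": [
    {"dr": [0,0,0.59],"delta_pos": [0.43,-0.19,0.01],"hand": 0},
    {"dr": [0,0,0.59],"delta_pos": [0.41,-0.23,0.01],"hand": 0},
    {"dr": [0,0,0.59],"delta_pos": [0.38,-0.27,0.01],"hand": 0},
    {"dr": [0,0,0.59],"delta_pos": [0.35,-0.31,0.01],"hand": 0},
    {"dr": [0,0,0.59],"delta_pos": [0.32,-0.34,0.01],"hand": 0},
    {"dr": [0,0,0.59],"delta_pos": [0.28,-0.37,0.01],"hand": 0},
    {"dr": [0,0,0.59],"delta_pos": [0.24,-0.4,0.01],"hand": 0},
    {"dr": [0,0,0.59],"delta_pos": [0.2,-0.42,0.01],"hand": 0},
    {"dr": [0,0,0.59],"delta_pos": [0.15,-0.44,0.01],"hand": 0},
    {"dr": [0,0,0.59],"delta_pos": [0.11,-0.45,0.01],"hand": 0},
    {"dr": [0,0,0.45],"delta_pos": [0.06,-0.3,0.01],"hand": 0},
    {"dr": [0,0,0.2],"delta_pos": [0.01,-0.1,0.01],"hand": 0},
    {"dr": [0,0,0],"delta_pos": [0,0,0],"hand": 0}
  ]
}}

```text
time_s: 8.4
eef_pos: [486.0, 9.7, 97.4]
ee_rot: [-0.003, 0.995, -0.098, -0.012]
force: [0.3, -0.5, -4.5]
grip_width: 0.18
```

```bash
python3 -c "
from plan import *
show(); plan(blk(-62,.5,80),B[2],4)"
```

```text
t 8.4 pos [486.    9.7  97.4] yaw -0.1954 tilt [-0.024  0.009] F [ 0.3 -0.5 -4.5] M [-0.06  0.02  0.02] w 0.18
 block xy -62.1 -17.0 Fblk 0.45 -0.42
([-0.005, 0.036, 0.077], [0.007, -0.087, 0.087])
([-0.005, 0.036, 0.077], [0.005, -0.087, 0.087])
([-0.005, 0.036, 0.077], [0.004, -0.087, 0.087])
([-0.005, 0.036, 0.077], [0.002, -0.087, 0.087])
```

Call:
{"name": "servo_tool", "arguments": {
  "motion": [
    {"dr": [0,0.04,0.08],"delta_pos": [0.01,-0.09,0.07],"hand": 0},
    {"dr": [-0.01,0.04,0.08],"delta_pos": [0.01,-0.09,0.07],"hand": 0},
    {"dr": [-0.01,0.04,0.08],"delta_pos": [0,-0.09,0.07],"hand": 0},
    {"dr": [0,0.03,0.07],"delta_pos": [0,-0.08,0.07],"hand": 0},
    {"dr": [0,0,0],"delta_pos": [0,0,0],"hand": 0},
    {"dr": [0,0,0],"delta_pos": [0,0,0],"hand": 0}
  ]
}}

```text
time_s: 9.15
eef_pos: [490.1, 27.4, 81.4]
ee_rot: [0.0, 0.992, -0.126, 0.0]
force: [-0.2, 0.9, -3.3]
grip_width: 0.179
```

```bash
python3 -c "
from plan import *
show(); plan(blk(-62,.5,50),B[2],4)"
```

```text
t 9.15 pos [490.1  27.4  81.4] yaw -0.2526 tilt [ 0.001 -0.001] F [-0.2  0.9 -3.3] M [-0.04  0.05 -0.02] w 0.179
 block xy -62.4 1.1 Fblk -0.45 0.8
([0.001, -0.001, -0.005], [0.002, 0.003, 0.157])
([0.001, -0.001, -0.005], [0.002, 0.003, 0.157])
([0.001, -0.001, -0.005], [0.002, 0.003, 0.157])
([0.001, -0.001, -0.005], [0.002, 0.003, 0.157])
```

Call:
{"name": "servo_tool", "arguments": {
  "motion": [
    {"dr": [0,0,0],"delta_pos": [0,0,0.2],"hand": 0},
    {"dr": [0,0,0],"delta_pos": [0,0,0.2],"hand": 0},
    {"dr": [0,0,0],"delta_pos": [0,0,0.2],"hand": 0},
    {"dr": [0,0,0],"delta_pos": [0,0,0.05],"hand": 0},
    {"dr": [0,0,0],"delta_pos": [0,0,0],"hand": 0}
  ]
}}

```text
time_s: 9.78
eef_pos: [490.0, 27.0, 46.2]
ee_rot: [0.0, 0.992, -0.126, 0.0]
force: [0.0, 0.7, -3.4]
grip_width: 0.182
```

```bash
python3 - <<'E'
from plan import show
show()
from h import *
im,d=capture('side'); save('s3',cv2.resize(im[130:260,170:350],None,fx=4.4,fy=4.4,interpolation=cv2.INTER_CUBIC))
im,d=capture('top'); save('t3',cv2.resize(im[120:270,190:330],None,fx=4,fy=4,interpolation=cv2.INTER_CUBIC))
E
```

```text
t 9.78 pos [490.   27.   46.2] yaw -0.253 tilt [ 0.    -0.001] F [ 0.   0.7 -3.4] M [-0.03 -0.02 -0.05] w 0.182
 block xy -62.4 0.8 Fblk -0.17 0.7
```

View pics/s3.png

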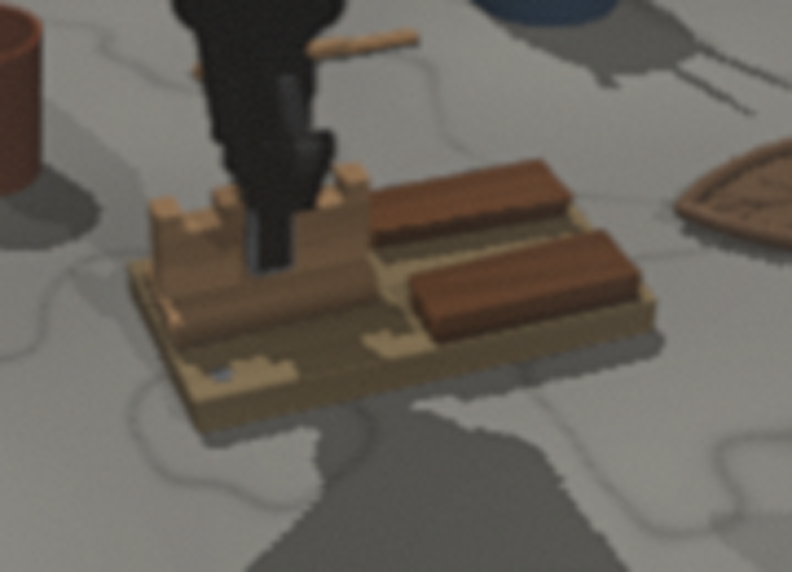

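View pics/t3.png

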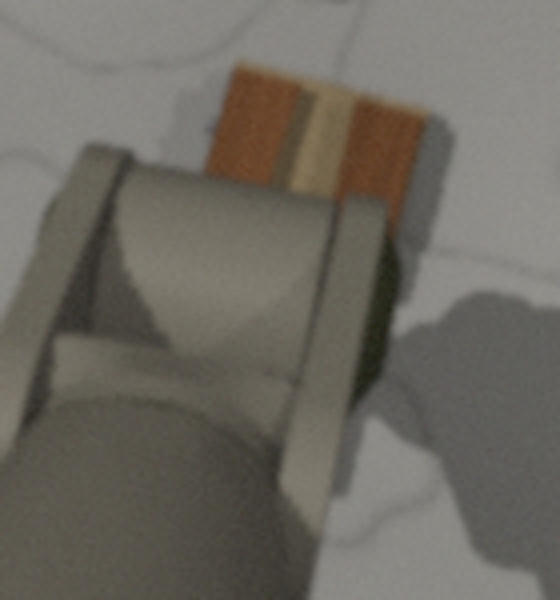

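The rest hangs just above the ledge, in line with the way. Its nose at (375,285) is short of the strip end at (415,300). Lowering to contact.

Call:
{"name": "servo_tool", "arguments": {
  "motion": [
    {"dr": [0,0,0],"delta_pos": [0,0,0.05],"hand": 0},
    {"dr": [0,0,0],"delta_pos": [0,0,0.03],"hand": 0},
    {"dr": [0,0,0],"delta_pos": [0,0,0],"hand": 0}
  ]
}}

```text
time_s: 10.25
eef_pos: [490.4, 27.0, 42.7]
ee_rot: [0.0, 0.992, -0.126, 0.001]
force: [-0.2, 0.1, -3.6]
grip_width: 0.177
```

```bash
python3 plan.py
```

```text
t 10.25 pos [490.4  27.   42.7] yaw -0.2529 tilt [ 0.002 -0.001] F [-0.2  0.1 -3.6] M [-0.01 -0.02  0.01] w 0.177
 block xy -62.0 0.9 Fblk -0.22 0.03
```

Call:
{"name": "servo_tool", "arguments": {
  "motion": [
    {"dr": [0,0,0],"delta_pos": [0,0,0.03],"hand": 0},
    {"dr": [0,0,0],"delta_pos": [0,0,0],"hand": 0}
  ]
}}

```text
time_s: 10.5
eef_pos: [490.5, 27.0, 41.2]
ee_rot: [0.0, 0.992, -0.126, 0.001]
force: [0.5, -0.5, -3.5]
grip_width: 0.183
```

```bash
python3 plan.py
```

```text
t 10.5 pos [490.5  27.   41.2] yaw -0.2529 tilt [ 0.002 -0.001] F [ 0.5 -0.5 -3.5] M [ 0.03  0.07 -0.02] w 0.183
 block xy -61.9 0.9 Fblk 0.63 -0.36
```

Call:
{"name": "servo_tool", "arguments": {
  "motion": [
    {"dr": [0,0,0],"delta_pos": [0,0,0.02],"hand": 0},
    {"dr": [0,0,0],"delta_pos": [0,0,0],"hand": 0}
  ]
}}

```text
time_s: 10.75
eef_pos: [490.9, 27.0, 41.0]
ee_rot: [0.0, 0.992, -0.126, 0.001]
force: [-0.8, 0.3, -3.2]
grip_width: 0.182
```

Call:
{"name": "servo_tool", "arguments": {
  "motion": [
    {"dr": [0,0,0],"delta_pos": [0,0,0.01],"hand": 0},
    {"dr": [0,0,0],"delta_pos": [0,0,0],"hand": 0}
  ]
}}

```text
time_s: 11.0
eef_pos: [490.9, 27.0, 40.8]
ee_rot: [0.0, 0.992, -0.126, 0.002]
force: [-1.3, -0.2, -0.7]
grip_width: 0.182
```

Call:
{"name": "servo_tool", "arguments": {
  "motion": [
    {"dr": [0,0,0],"delta_pos": [0.1,0,0],"hand": 0},
    {"dr": [0,0,0],"delta_pos": [0.1,0,0],"hand": 0},
    {"dr": [0,0,0],"delta_pos": [0.1,0,0],"hand": 0},
    {"dr": [0,0,0],"delta_pos": [0,0,0],"hand": 0}
  ]
}}

```text
time_s: 11.5
eef_pos: [507.0, 22.8, 40.9]
ee_rot: [0.0, 0.992, -0.126, 0.002]
force: [0.7, 0.1, 0.0]
grip_width: 0.178
```

```bash
python3 plan.py
```

```text
t 11.5 pos [507.   22.8  40.9] yaw -0.2529 tilt [ 0.004 -0.001] F [0.7 0.1 0. ] M [-0.06  0.06 -0.04] w 0.178
 block xy -44.9 0.8 Fblk 0.66 0.25
```

Call:
{"name": "servo_tool", "arguments": {
  "motion": [
    {"dr": [0,0,0],"delta_pos": [0.08,0,0],"hand": 0},
    {"dr": [0,0,0],"delta_pos": [0.08,0,0],"hand": 0},
    {"dr": [0,0,0],"delta_pos": [0.08,0,0],"hand": 0},
    {"dr": [0,0,0],"delta_pos": [0,0,0],"hand": 0}
  ]
}}

```text
time_s: 12.0
eef_pos: [519.4, 19.6, 40.9]
ee_rot: [0.0, 0.992, -0.126, 0.002]
force: [-0.4, -0.2, 1.3]
grip_width: 0.182
```

```bash
python3 - <<'E'
from plan import show
show()
from h import *
im,d=capture('side'); save('s4',cv2.resize(im[130:260,170:350],None,fx=4.4,fy=4.4,interpolation=cv2.INTER_CUBIC))
E
```

```text
t 12.0 pos [519.4  19.6  40.9] yaw -0.253 tilt [ 0.004 -0.001] F [-0.4 -0.2  1.3] M [0.03 0.05 0.04] w 0.182
 block xy -32.1 0.8 Fblk -0.36 -0.32
```

View pics/s4.png

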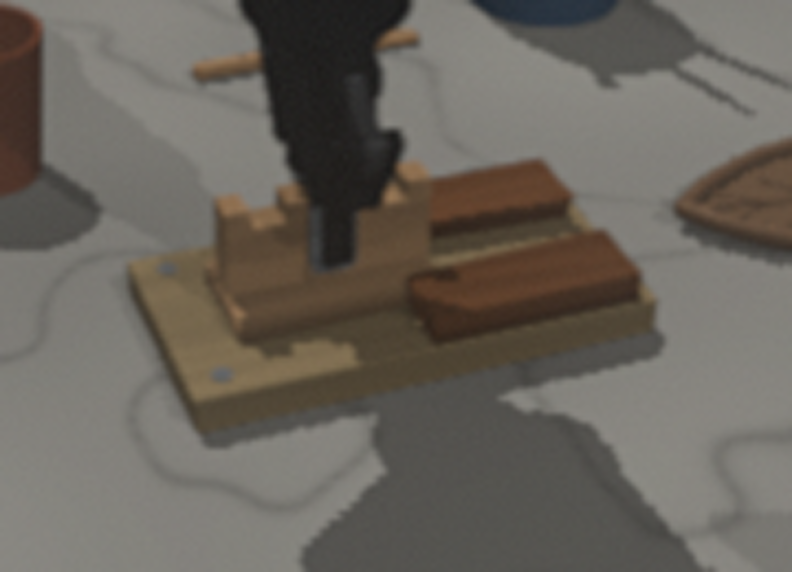

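The nose is between the strips, at about (430,270), and the foot is flat. I'll go a little further, then release and push on the heel.

Call:
{"name": "servo_tool", "arguments": {
  "motion": [
    {"dr": [0,0,0],"delta_pos": [0.08,0,0],"hand": 0},
    {"dr": [0,0,0],"delta_pos": [0.08,0,0],"hand": 0},
    {"dr": [0,0,0],"delta_pos": [0.05,0,0],"hand": 0},
    {"dr": [0,0,0],"delta_pos": [0,0,0],"hand": 0}
  ]
}}

```text
time_s: 12.55
eef_pos: [529.9, 16.9, 40.9]
ee_rot: [0.0, 0.992, -0.126, 0.002]
force: [-0.1, 0.3, 0.1]
grip_width: 0.179
```

```bash
python3 plan.py
```

```text
t 12.55 pos [529.9  16.9  40.9] yaw -0.2529 tilt [ 0.003 -0.001] F [-0.1  0.3  0.1] M [-0.02  0.17 -0.04] w 0.179
 block xy -21.2 0.8 Fblk -0.13 0.25
```

Call:
{"name": "servo_tool", "arguments": {
  "motion": [
    {"dr": [0,0,0],"delta_pos": [0,0,0],"hand": 0.5},
    {"dr": [0,0,0],"delta_pos": [0,0,0],"hand": 0.5},
    {"dr": [0,0,0],"delta_pos": [0,0,0],"hand": 0.5},
    {"dr": [0,0,0],"delta_pos": [0,0,-0.4],"hand": 0.5},
    {"dr": [0,0,0],"delta_pos": [0,0,-0.5],"hand": 0.5},
    {"dr": [0,0,0],"delta_pos": [0,0,-0.3],"hand": 0.5},
    {"dr": [0,0,0],"delta_pos": [0,0,0],"hand": 0.5},
    {"dr": [0,0,0],"delta_pos": [-0.4,0,0],"hand": 0},
    {"dr": [0,0,0],"delta_pos": [-0.5,0,0],"hand": 0},
    {"dr": [0,0,0],"delta_pos": [-0.4,0,0],"hand": 0},
    {"dr": [0,0,0],"delta_pos": [-0.1,0,0],"hand": 0},
    {"dr": [0,0,0],"delta_pos": [0,0,0],"hand": 0},
    {"dr": [0,0,0],"delta_pos": [0,0,0],"hand": 0}
  ]
}}

```text
time_s: 14.18
eef_pos: [459.7, 34.6, 98.4]
ee_rot: [0.0, 0.992, -0.126, -0.0]
force: [-0.5, 0.0, 0.2]
grip_width: 0.001
```

```bash
python3 - <<'E'
from plan import *
show(); plan(blk(-92,.3,60),B[2],4)
from h import *
im,d=capture('side'); save('s5',cv2.resize(im[130:260,170:350],None,fx=4.4,fy=4.4,interpolation=cv2.INTER_CUBIC))
E
```

```text
t 14.18 pos [459.7  34.6  98.4] yaw -0.2535 tilt [-0.    -0.001] F [-0.5  0.   0.2] M [-0.05 -0.01  0.06] w 0.001
 block xy -93.7 0.7 Fblk -0.49 -0.08
([0.001, 0.0, -0.006], [0.009, 0.002, 0.192])
([0.001, 0.0, -0.006], [0.009, 0.002, 0.192])
([0.001, 0.0, -0.006], [0.009, 0.002, 0.192])
([0.001, 0.0, -0.006], [0.009, 0.002, 0.192])
```

View pics/s5.png

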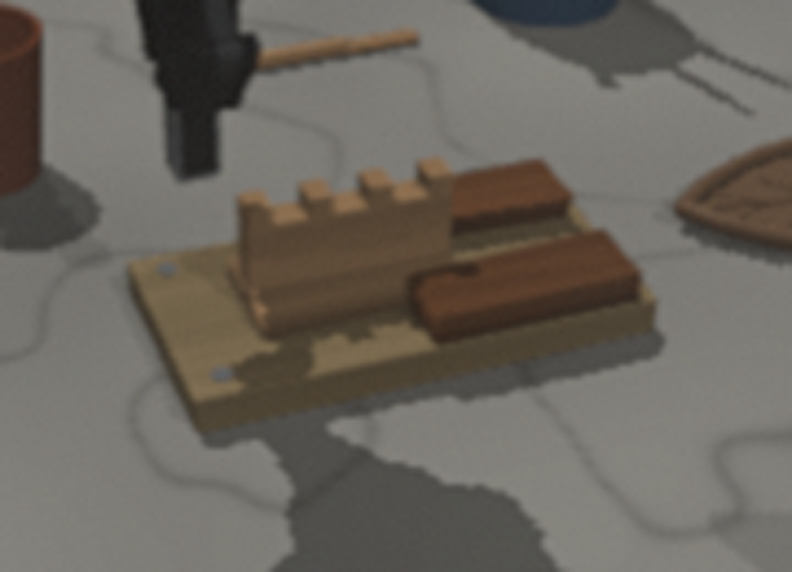

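The rest stands flat in the mouth after release, and the closed fingers are behind the heel. Lowering them to heel height.

Call:
{"name": "servo_tool", "arguments": {
  "motion": [
    {"dr": [0,0,0],"delta_pos": [0,0,0.4],"hand": 0},
    {"dr": [0,0,0],"delta_pos": [0,0,0.5],"hand": 0},
    {"dr": [0,0,0],"delta_pos": [0,0,0.3],"hand": 0},
    {"dr": [0,0,0],"delta_pos": [0,0,0.05],"hand": 0},
    {"dr": [0,0,0],"delta_pos": [0,0,0],"hand": 0}
  ]
}}

```text
time_s: 14.85
eef_pos: [462.2, 33.8, 34.4]
ee_rot: [0.0, 0.992, -0.127, 0.001]
force: [0.7, -0.6, -0.4]
grip_width: -0.004
```

```bash
python3 plan.py
```

```text
t 14.85 pos [462.2  33.8  34.4] yaw -0.2542 tilt [ 0.002 -0.001] F [ 0.7 -0.6 -0.4] M [-0.02 -0.04  0.  ] w -0.004
 block xy -91.0 0.5 Fblk 0.8 -0.43
```

Call:
{"name": "servo_tool", "arguments": {
  "motion": [
    {"dr": [0,0,0],"delta_pos": [0,0,0.1],"hand": 0},
    {"dr": [0,0,0.03],"delta_pos": [0.04,0,0],"hand": 0},
    {"dr": [0,0,-0.03],"delta_pos": [0.06,0,0],"hand": 0},
    {"dr": [0,0,0],"delta_pos": [0.06,0,0],"hand": 0},
    {"dr": [0,0,0],"delta_pos": [0.06,0,0],"hand": 0},
    {"dr": [0,0,0],"delta_pos": [0.06,0,0],"hand": 0},
    {"dr": [0,0,0],"delta_pos": [0.06,0,0],"hand": 0}
  ]
}}

```text
time_s: 15.72
eef_pos: [480.3, 29.2, 30.4]
ee_rot: [0.0, 0.992, -0.127, 0.002]
force: [-1.3, -0.1, 0.2]
grip_width: 0.003
```

```bash
python3 plan.py
```

```text
t 15.72 pos [480.3  29.2  30.4] yaw -0.2541 tilt [ 0.004 -0.001] F [-1.3 -0.1  0.2] M [-0.03  0.14 -0.03] w 0.003
 block xy -72.4 0.5 Fblk -1.24 -0.44
```

Call:
{"name": "servo_tool", "arguments": {
  "motion": [
    {"dr": [0,0,0],"delta_pos": [0.04,0,0],"hand": 0},
    {"dr": [0,0,0],"delta_pos": [0.04,0,0],"hand": 0},
    {"dr": [0,0,0],"delta_pos": [0.04,0,0],"hand": 0},
    {"dr": [0,0,0],"delta_pos": [0.04,0,0],"hand": 0}
  ]
}}

```text
time_s: 16.23
eef_pos: [488.5, 27.0, 30.4]
ee_rot: [0.0, 0.992, -0.127, 0.002]
force: [-1.3, -0.2, 0.1]
grip_width: -0.001
```

```bash
python3 - <<'E'
from plan import show
show()
from h import *
im,d=capture('side'); save('s6',cv2.resize(im[130:260,170:350],None,fx=4.4,fy=4.4,interpolation=cv2.INTER_CUBIC))
E
```

```text
t 16.23 pos [488.5  27.   30.4] yaw -0.2541 tilt [ 0.003 -0.001] F [-1.3 -0.2  0.1] M [-0.01  0.15  0.03] w -0.001
 block xy -63.9 0.4 Fblk -1.18 -0.52
```

View pics/s6.png

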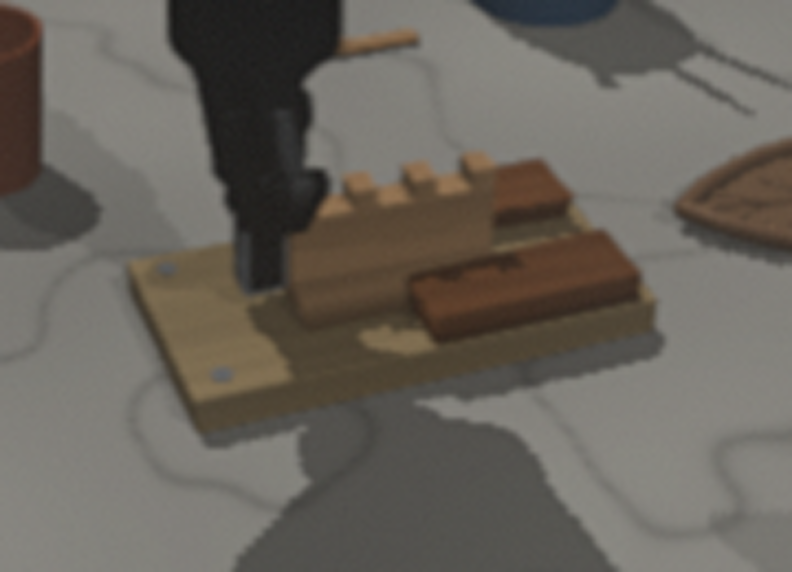

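Resistance is steady at about 1.2 N (sliding), and the rest's origin is near x = -3 mm. From here I'll use small steps and watch the force.

Call:
{"name": "servo_tool", "arguments": {
  "motion": [
    {"dr": [0,0,0],"delta_pos": [0.02,0,0],"hand": 0},
    {"dr": [0,0,0],"delta_pos": [0.02,0,0],"hand": 0},
    {"dr": [0,0,0],"delta_pos": [0.02,0,0],"hand": 0}
  ]
}}

```text
time_s: 16.65
eef_pos: [491.7, 26.1, 30.4]
ee_rot: [0.001, 0.992, -0.127, 0.002]
force: [-0.7, 0.4, -0.3]
grip_width: -0.001
```

Call:
{"name": "servo_tool", "arguments": {
  "motion": [
    {"dr": [0,0,0],"delta_pos": [0.02,0,0],"hand": 0},
    {"dr": [0,0,0],"delta_pos": [0.02,0,0],"hand": 0},
    {"dr": [0,0,0],"delta_pos": [0.02,0,0],"hand": 0}
  ]
}}

```text
time_s: 17.02
eef_pos: [494.7, 25.3, 30.4]
ee_rot: [0.001, 0.992, -0.127, 0.002]
force: [-1.4, 0.1, -0.2]
grip_width: -0.004
```

Call:
{"name": "servo_tool", "arguments": {
  "motion": [
    {"dr": [0,0,0],"delta_pos": [0.02,0,0],"hand": 0},
    {"dr": [0,0,0],"delta_pos": [0.02,0,0],"hand": 0},
    {"dr": [0,0,0],"delta_pos": [0.02,0,0],"hand": 0}
  ]
}}

```text
time_s: 17.4
eef_pos: [497.7, 24.5, 30.4]
ee_rot: [0.001, 0.992, -0.127, 0.002]
force: [-1.0, -0.2, 0.4]
grip_width: 0.001
```

Call:
{"name": "servo_tool", "arguments": {
  "motion": [
    {"dr": [0,0,0],"delta_pos": [0.02,0,0],"hand": 0},
    {"dr": [0,0,0],"delta_pos": [0.02,0,0],"hand": 0},
    {"dr": [0,0,0],"delta_pos": [0.02,0,0],"hand": 0}
  ]
}}

```text
time_s: 17.77
eef_pos: [498.1, 24.6, 29.6]
ee_rot: [0.0, 0.992, -0.127, -0.002]
force: [-7.3, 1.5, 2.1]
grip_width: -0.001
```

```bash
python3 - <<'E'
from plan import show
show()
from h import *
im,d=capture('side'); save('s7',cv2.resize(im[130:260,170:350],None,fx=4.4,fy=4.4,interpolation=cv2.INTER_CUBIC))
im,d=capture('top'); save('t7',cv2.resize(im[120:270,190:330],None,fx=4,fy=4,interpolation=cv2.INTER_CUBIC))
E
```

```text
t 17.77 pos [498.1  24.6  29.6] yaw -0.2537 tilt [-0.004  0.   ] F [-7.3  1.5  2.1] M [ 0.23  0.81 -0.01] w -0.001
 block xy -54.0 0.4 Fblk -7.4 -0.38
```

View pics/s7.png

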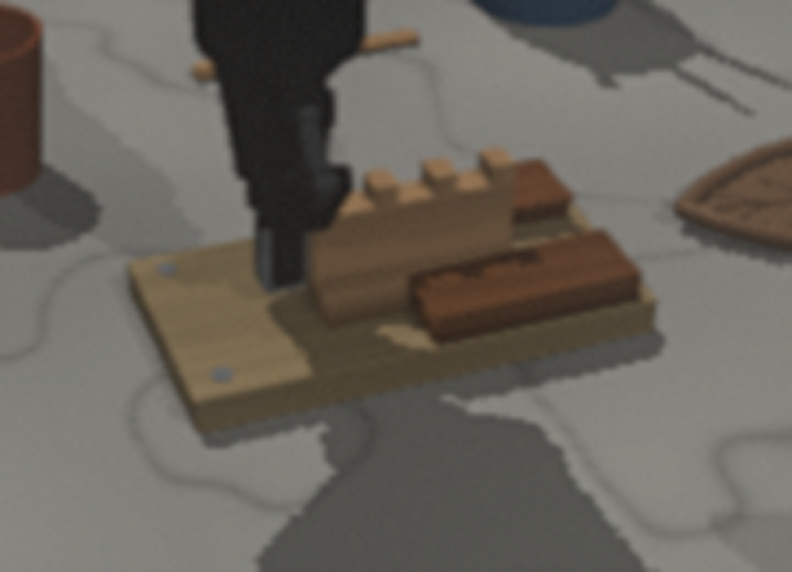

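View pics/t7.png

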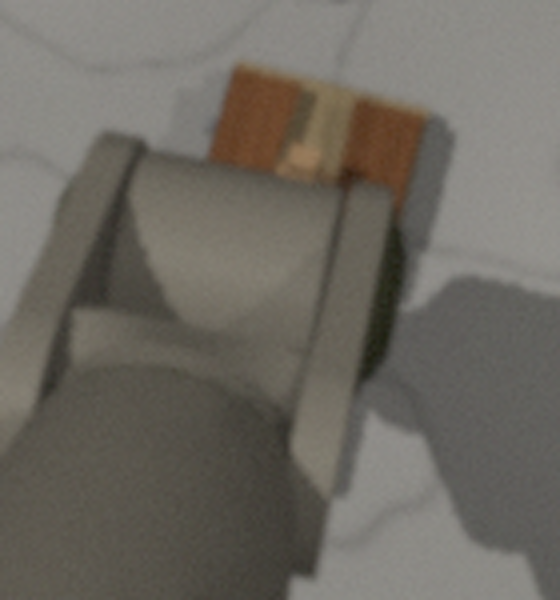

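```bash
python3 - <<'E'
from fit import *
from plan import B
for n in('top','side'):
    a=np.load(n+'0.npz'); im=a['im'].astype(float)
    c=get_calibration(n); K=np.array(c['camera_matrix']);D=np.array(c['distortion']);T=np.array(c['T'])
    print(n,'origin',T[:3,3].round())
    # resample image rectified in block frame at z=36, 0.5mm
    xs=np.arange(-10,116,.5); ys=np.arange(-62,62,.5)
    X,Y=np.meshgrid(xs,ys,indexing='ij')
    for z in (36,):
        P=place(np.c_[X.ravel(),Y.ravel(),np.full(X.size,z)],B)
        q=proj(n,P).reshape(X.shape+(2,)).astype(np.float32)
        r=cv2.remap(a['im'],q[...,0],q[...,1],cv2.INTER_CUBIC)
        save(f'rect_{n}',cv2.resize(r,None,fx=2,fy=2,interpolation=cv2.INTER_NEAREST))
        f=r.astype(float); red=f[...,0]/(f[...,1]+1)
        for x in(5,20,40,60,80,100):
            i=np.argmin(abs(xs-x)); row=cv2.GaussianBlur(red[i-6:i+7].mean(0)[None],(1,1),0).ravel()
            on=row>1.42; e=np.nonzero(np.diff(on.astype(int)))[0]; print(n,x,[float(ys[k]) for k in e], round(row.max(),2),round(row.min(),2))
E
```

```text
top origin [373. -13. 936.]
top 5 [-55.5, -24.0, 21.0, 52.0] 1.58 0.99
top 20 [-55.5, -23.0, 20.0, 52.5] 1.57 1.0
top 40 [-55.5, -22.0, 20.0, 52.0] 1.58 1.01
top 60 [-55.0, -21.0, 19.0, 51.5] 1.58 1.0
top 80 [-55.0, -20.0, 17.0, 52.5] 1.58 1.0
top 100 [-54.0, -19.0, 16.5, 51.5] 1.55 1.0
side origin [ 122. -561.  519.]
side 5 [-55.5, -42.0, -41.5, -41.0, -40.5, -40.0, -39.5, -38.5, -32.0, -26.0, 20.0, 24.0, 34.5, 35.0, 43.5, 47.5] 1.45 1.0
side 20 [-55.5, -44.5, -40.5, -38.5, -33.0, -25.0, 19.0, 38.5, 43.0, 47.5] 1.45 1.0
side 40 [-42.5, -42.0, -35.5, -32.5, -28.0, -25.0, 19.0, 39.5, 40.5, 41.5, 42.0, 47.0] 1.45 1.0
side 60 [-54.5, -48.0, -47.5, -47.0, -33.5, -33.0, -32.5, -32.0, -31.5, -31.0, 17.0, 27.5, 32.5, 38.0, 43.5, 48.0] 1.46 1.0
side 80 [-54.5, -54.0, -53.5, -52.0, -41.5, -37.0, -36.5, -36.0, -35.5, -35.0, -34.5, -32.5, -32.0, -30.5, -23.5, -23.0, 16.5, 46.5] 1.45 1.0
side 100 [-54.0, -49.5, -47.0, -46.5, -46.0, -45.0, -42.5, -41.5, -39.0, -35.0, -28.5, -25.0, 15.0, 25.5, 32.0, 33.5, 34.0, 34.5, 35.5, 48.5] 1.45 1.0
```

View pics/rect_top.png

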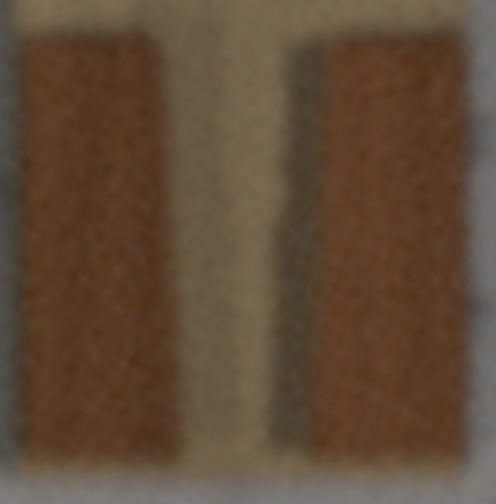

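```bash
python3 - <<'E'
from fit import *
from plan import B
a=np.load('top0.npz')
xs=np.arange(-10,116,.5); ys=np.arange(-66,66,.25)
X,Y=np.meshgrid(xs,ys,indexing='ij')
q=proj('top',place(np.c_[X.ravel(),Y.ravel(),np.full(X.size,36)],B)).reshape(X.shape+(2,)).astype(np.float32)
f=cv2.remap(a['im'],q[...,0],q[...,1],cv2.INTER_LINEAR).astype(float)
rat=f[...,0]/(f[...,2]+1)
for x in(10,30,50,70,90):
    i=np.argmin(abs(xs-x)); row=rat[i-12:i+13].mean(0); row=cv2.GaussianBlur(row[None],(0,0),4).ravel(); g=np.gradient(row)
    e=[]
    for lo,hi,s in((-62,-48,1),(-32,-10,-1),(8,32,1),(45,62,-1)):
        m=(ys>lo)&(ys<hi); k=np.argmax(np.where(m,s*g,-9)); e.append(float(ys[k]))
    print(x,e,'fixed w',e[1]-e[0],'gap',e[2]-e[1],'other w',e[3]-e[2],'tot',e[3]-e[0],'nominal gap',round(52.5-11.65-.1*x,1))
E
```

```text
10 [-56.5, -23.5, 19.0, 52.75] fixed w 33.0 gap 42.5 other w 33.75 tot 109.25 nominal gap 39.9
30 [-56.5, -21.5, 18.25, 53.0] fixed w 35.0 gap 39.75 other w 34.75 tot 109.5 nominal gap 37.9
50 [-56.5, -20.25, 17.75, 53.25] fixed w 36.25 gap 38.0 other w 35.5 tot 109.75 nominal gap 35.9
70 [-55.75, -19.0, 19.0, 53.25] fixed w 36.75 gap 38.0 other w 34.25 tot 109.0 nominal gap 33.9
90 [-56.5, -18.0, 15.5, 52.5] fixed w 38.5 gap 33.5 other w 37.0 tot 109.0 nominal gap 31.9
```

The resistance builds symmetrically: the lateral force is about -0.4 N and there is no yaw moment. That points to a true wedge at x ≈ 7 mm rather than a cocked jam. I'll push up gently.

Call:
{"name": "servo_tool", "arguments": {
  "motion": [
    {"dr": [0,0,0],"delta_pos": [0.02,0,0],"hand": 0}
  ]
}}

```text
time_s: 18.0
eef_pos: [498.0, 24.8, 29.3]
ee_rot: [-0.0, 0.992, -0.126, -0.004]
force: [-6.4, 1.7, 2.4]
grip_width: -0.0
```

Call:
{"name": "servo_tool", "arguments": {
  "motion": [
    {"dr": [0,0,0],"delta_pos": [0.025,0,0],"hand": 0}
  ]
}}

```text
time_s: 18.12
eef_pos: [497.9, 24.9, 28.9]
ee_rot: [-0.0, 0.992, -0.126, -0.005]
force: [-8.6, 1.8, 3.1]
grip_width: -0.001
```

```bash
python3 plan.py
```

```text
t 18.12 pos [497.9  24.9  28.9] yaw -0.2535 tilt [-0.01   0.002] F [-8.6  1.8  3.1] M [ 0.19  0.97 -0.02] w -0.001
 block xy -54.2 0.6 Fblk -8.77 -0.36
```

Call:
{"name": "servo_tool", "arguments": {
  "motion": [
    {"dr": [0,0.06,0],"delta_pos": [0.03,0,-0.02],"hand": 0}
  ]
}}

```text
time_s: 18.25
eef_pos: [498.2, 24.9, 29.3]
ee_rot: [0.0, 0.992, -0.126, -0.002]
force: [-5.7, 1.0, -2.0]
grip_width: 0.001
```

```bash
python3 plan.py
```

```text
t 18.25 pos [498.2  24.9  29.3] yaw -0.2533 tilt [-0.003 -0.   ] F [-5.7  1.  -2. ] M [ 0.11  0.57 -0.01] w 0.001
 block xy -53.9 0.7 Fblk -5.74 -0.39
```

Call:
{"name": "servo_tool", "arguments": {
  "motion": [
    {"dr": [0,0.03,0],"delta_pos": [0.04,0,-0.01],"hand": 0}
  ]
}}

```text
time_s: 18.38
eef_pos: [498.4, 24.9, 29.2]
ee_rot: [0.0, 0.992, -0.126, -0.001]
force: [-11.1, 2.7, 2.2]
grip_width: -0.002
```

Call:
{"name": "servo_tool", "arguments": {
  "motion": [
    {"dr": [0,0.04,0],"delta_pos": [0.05,0,-0.01],"hand": 0}
  ]
}}

```text
time_s: 18.5
eef_pos: [498.6, 25.0, 29.0]
ee_rot: [0.001, 0.992, -0.126, -0.001]
force: [-12.8, 2.7, 4.4]
grip_width: -0.002
```

```bash
python3 plan.py
```

```text
t 18.5 pos [498.6  25.   29. ] yaw -0.2529 tilt [-0.002 -0.001] F [-12.8   2.7   4.4] M [ 0.3   1.62 -0.11] w -0.002
 block xy -53.6 0.9 Fblk -13.07 -0.52
```

Call:
{"name": "servo_tool", "arguments": {
  "motion": [
    {"dr": [0,0.04,0],"delta_pos": [0.06,0,-0.02],"hand": 0}
  ]
}}

```text
time_s: 18.62
eef_pos: [498.6, 25.0, 29.0]
ee_rot: [0.001, 0.992, -0.126, -0.001]
force: [-13.9, 1.5, 1.6]
grip_width: 0.001
```

```bash
python3 plan.py
```

```text
t 18.62 pos [498.6  25.   29. ] yaw -0.2527 tilt [-0.002 -0.001] F [-13.9   1.5   1.6] M [ 0.25  1.81 -0.07] w 0.001
 block xy -53.5 0.9 Fblk -13.83 -1.94
```

That reached 14 N along the way with the rest stopped. Backing off and looking.

Call:
{"name": "servo_tool", "arguments": {
  "motion": [
    {"dr": [0,0,0],"delta_pos": [-0.1,0,0],"hand": 0},
    {"dr": [0,0,0],"delta_pos": [-0.3,0,0],"hand": 0},
    {"dr": [0,0,0],"delta_pos": [-0.1,0,-0.4],"hand": 0},
    {"dr": [0,0,0],"delta_pos": [-0.6,0,-0.8],"hand": 0},
    {"dr": [0,0,0],"delta_pos": [-0.8,0,-1],"hand": 0},
    {"dr": [0,0,0],"delta_pos": [-0.8,0,-1],"hand": 0},
    {"dr": [0,0,0],"delta_pos": [-0.4,0,-0.5],"hand": 0},
    {"dr": [0,0,0],"delta_pos": [0,0,0],"hand": 0}
  ]
}}

```text
time_s: 19.62
eef_pos: [349.3, 64.1, 217.2]
ee_rot: [0.001, 0.992, -0.126, 0.005]
force: [-0.0, 0.0, 0.0]
grip_width: 0.003
```

```bash
cat > chk.py <<'E'
import sys
from fit import *
from plan import show
show()
tag=sys.argv[1]
M={}
for n in('top','side'):
    im,d=capture(n); save(n+tag,cv2.resize(im[120:270,180:340],None,fx=4,fy=4,interpolation=cv2.INTER_CUBIC))
    o=outline_of(n,'rest'); print(n,[(round(x['score'],2),np.round(x['bbox']).tolist()) for x in o[:2]])
    if o:
        M[n]=up(o[0]['pixels']).astype(np.uint8)
        P,_=pts(n,d,o[0]['pixels']); t=P[(P[:,2]>58)]; 
        l=cv2.fitLine(t[:,:2].astype(np.float32),cv2.DIST_HUBER,0,.01,.01).ravel(); B=np.array([550.3,10.9,-.249]); dd=t.mean(0)[:2]-B[:2];c,s=np.cos(B[2]),np.sin(B[2])
        print(' fin top',len(t),'yaw',np.arctan(l[1]/l[0]).round(3),'blk',(c*dd[0]+s*dd[1]).round(1),(-s*dd[0]+c*dd[1]).round(1),'z98',np.percentile(P[:,2],98).round(1))
        r=cv2.minAreaRect(t[:,:2].astype(np.float32)); print(r)
E
python3 chk.py 8
```

```text
t 19.62 pos [349.3  64.1 217.2] yaw -0.2534 tilt [ 0.01  -0.003] F [-0.  0.  0.] M [ 0.03 -0.05  0.03] w 0.003
 block xy -207.9 2.0 Fblk -0.04 0.0
top [(0.84, [245.0, 154.0, 271.0, 209.0]), (0.37, [224.0, 136.0, 298.0, 246.0])]
 fin top 377 yaw -0.243 blk 7.4 -1.2 z98 80.5
((558.0819091796875, 7.998119354248047), (16.155588150024414, 99.68043518066406), 75.7723617553711)
side [(0.87, [234.0, 163.0, 285.0, 204.0]), (0.24, [200.0, 166.0, 317.0, 228.0])]
 fin top 508 yaw -0.248 blk 7.5 -4.7 z98 78.7
((560.085693359375, 7.39268684387207), (21.07082748413086, 99.65531921386719), 76.92860412597656)
```

View pics/top8.png

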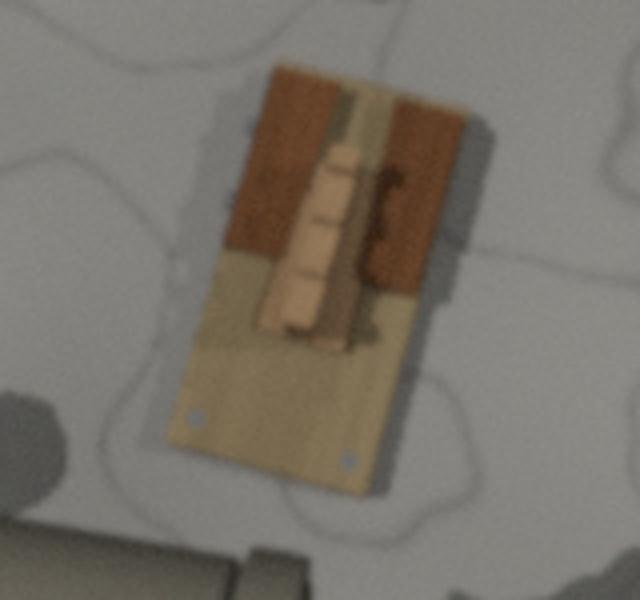

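View pics/side8.png

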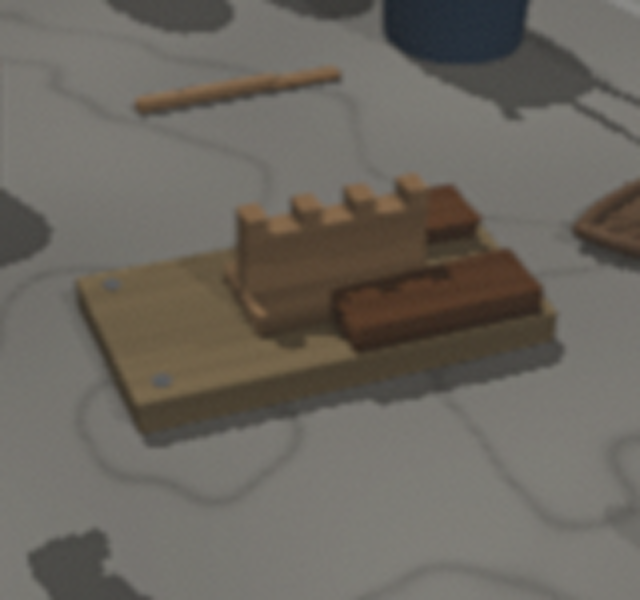

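```bash
python3 - <<'E'
from h import *
ref={'round_rest':(599,-252),'beaker':(448,248),'stick':(669,245)}
im,d=capture('top')
for l in ref:
    o=outline_of('top',l)
    if o:
        P,_=pts('top',d,o[0]['pixels']); print(l,round(o[0]['score'],2),np.median(P,0).round(),ref[l])
print(ticket.finish_job())
E
```

```text
round_rest 0.73 [ 600. -252.   14.] (599, -252)
beaker 0.98 [452. 250.  44.] (448, 248)
stick 0.58 [663. 246.   9.] (669, 245)
the job is handed in; nothing more can be done
None
```

The tool rest is in the tapered way, pushed in until it stopped, and I handed the job in at about 20 s of the 58 s allowed. No verdict came back, and I could not measure the grip that remains after letting go.

**What I did:** I gripped the rest by its fin, set it on the bare ledge, and slid it nose first into the way until the nose was about 29 mm past the mouth. I then let go and pushed on the heel with the closed fingers. It slid freely at about 1.2 N. It went tight with its origin at about x = 7 mm, and I raised the push to about 14 N along the way before backing off.

**Last checks:**
- **Position:** The rest's origin is at about x = 7.5 mm in both cameras, so the nose is about 57 mm past the mouth. It is flat and within about 0.01 rad of the way.
- **Bystanders:** The round rest, beaker and stick measured 1 to 6 mm from their starting positions, about what measuring noise would give.
- **Robot:** The arm was clear of everything, and the force reading was zero.

**Uncertain:**
- **Residual squeeze:** I inferred that the strips still grip the rest from the 14 N push and the steep rise in resistance. I did not pull on it to confirm.
- **Gap between the strips:** My estimate from the top picture was poor. Part of it suggested a gap about 2 mm wider, which would mean the rest tightens further in. I trusted the force instead, because the side force stayed under 2 N and there was almost no twist.
- **Fin sideways position:** The cameras disagreed here, at -1.2 mm from the top and -4.7 mm from the side. The side view sees one face of the fin, so that reading is biased.

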